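Hold the pepper mill ready over the dish of the shielded kitchen scale

ROBOT

A 7-joint arm with a two-finger parallel gripper is mounted at the origin on a cart in front of the work surface, level with it; the furniture and walls round the work are solid. World frame = base frame: x ahead of the robot, y to its left, z up, the work surface at z = 0. Lengths are in m, angles in rad, forces in N, time in s.
With the tool pointing down it reaches from about 0.35 to 0.9 m from the base axis. Payload 8.1 kg.
Tool frame: the origin (TCP) lies midway between the tips of the shut fingers; the grasp point (between the pads) lies 19 mm behind it; z points along the fingers, x is the direction in which the jaws open and shut, and the axes are right-handed (so a half turn about z gives the same grasp; the last joint's range is limited). The gripper opens to 85 mm and grips with 20 to 120 N. Pads are 22 mm wide; open, the fingers measure 114 mm over their backs; the gripper's body (76 mm by 85 mm) begins 54 mm behind the grasp point. The pads swing forward as they close: fully open they stand 13 mm farther back than shut.
Start: joints at [-1.336, 0.434, 0.025, 1.573, -0.012, 1.134, -0.075], TCP at [0.207, 0.59, 0.231] pointing down, gripper open.
Joint ranges: [-2.62, 2.62], [-0.44, 2.09], [-1.27, 1.32], [0.08, 2.57], [-1.32, 4.46], [0.12, 2], [-2.74, 2.74]. Speed limits (rad/s): [2.22, 2.22, 3.01, 3.01, 3.14, 3.14, 3.14].

INTERFACE

Orientations are given as [roll, pitch, yaw] about the fixed x, y, z axes, in that order (R = Rz(yaw) Ry(pitch) Rx(roll)).
In Python, from cell import get_state, read_camera, finish_job gives the robot as it stands.
- The arm moves only by the tool step_arm, never from a script. Its argument "targets" is a list of rows, each a list of 7 numbers: the turn, a rotation vector about the tool's x, y, z in degrees, then the shift along the tool's x, y, z in mm, then the finger opening in mm, from 0 to 85.4. A call has 1 to 12 rows; each row is the pose to reach, as a shift and turn from the pose commanded when the call began, along the tool's axes at that moment; what a row does not reach only later rows make up. A row lasts 1/10 s, in which the tool goes at most 50 mm and 8.59 degrees, less where a joint would pass 70% of its speed; a pose out of reach is approached as far as the arm can. A call with a gripper value outside its range is refused whole. The fingers move at their own pace and stop on an object; "grip_force" is the grip in N (left out, the last holds). Time passes only in rows, so rows that repeat a pose let the fingers close. It gives the time, the measured TCP pose, the force and the opening at its end, in the units of the state.
- get_state(): the state, without advancing time (a new reading comes with each control period).
- read_camera(name): name is "scene" or "top" or "wrist"; returns a dict with "color" (384x512x3 uint8, blue, green, red), "z_map" (384x512 float32, m along the optical axis (not along the pixel's ray), 0 where there is no reading), "vertical_fov" (degrees; the focal length in pixels is half the picture's height over the tangent of half this angle, whatever the lens; pixels are square), "cx", "cy" (the principal point, pixels), "camera_from_world" (4x4, takes a point from world to camera coordinates). Camera axes: x right, y down, z forward; pixel columns grow to the right and rows downward; lengths in m; the calibration is good to about 2 mm. A picture is of the moment at which its call begins.
- finish_job(): hands the job in, once; it reports no verdict.
The state is a dict: "t": time; "joint_pos": joint angles; "dq": joint speeds; "joint_torque": joint torques, N m; "position": TCP position; "orientation": TCP orientation; "contact_force": force on the tool from outside, world axes, zero at the start; "ft_torque": the same for the moment, N m; "opening": opening from 0.0 (shut) to 1.0 (fully open).
Only numpy, scipy, OpenCV 4.12 (cv2) and the standard library are available. Lean on these libraries where they do the work, as an engineer would, in place of code of your own. Each camera call takes 0.05 s, during which the arm holds its last target.

TASK

Pepper is to be weighed out on the kitchen scale: first slide the clear roof of its draught shield fully open by the grip, then pick up the wooden pepper mill and carry it over the things in between. Finish while holding the mill still and upright inside the open shield, centred over the little dish with its foot a finger's breadth (about 15 mm) above the dish's rim. The mill must never touch the dish or the scale; the dish and everything else stay where they stand.

Things in the scene. Friction and masses are not known exactly. Their poses are not given: they have to be found in the camera images.
- scale: Fixed kitchen scale, 170 (x) x 300 (y) mm, origin under its centre, y axis along its length (about world y). y 20 to 150 mm: white display housing. y -150 to 20: weighing chamber with clear panes; panes and aluminium tracks end at z 98 mm; roof open, it is free over y -143 to -16, x -78 to 78. In it a round dark steel plate at x 0, y -81, top z 34.
- roof (a joint): Clear aluminium-framed roof pane of the shield (170 x 164 x 5 mm, its top 104 mm above the worktop). Slides level along the scale's +y axis, about 1.5 N friction, stays where left. 0 = closed, 0.132 m = fully open, at the stop, over the white housing. May start up to 15 mm open.
- roof_grip (a point): Centre line of the roof's upright steel grip, a rounded fin 60 mm long along the scale's x and 12 mm thick along its y (the slide direction), standing from 104 to 136 mm above the worktop in the middle of the roof; this point is 124 mm above the worktop. Moves with the roof; axes as the scale's.
- dish_rim (a point): Centre of the mouth, at rim height, of the small white open ceramic dish (84 mm across, 22 mm high) that stands loose on the weighing plate, its rim 56 mm above the worktop.
- mill_mid (a point): Centre, half-way up, of the turned dark-wood pepper mill: 170 mm high, at most 58 mm across, about 0.18 kg, upright, round about its z axis. Take it from above by its rounded head, 49 mm across, 38 to 74 mm above this point (grip about 55 mm above it); a 12 mm knob ends 85 mm above this point.
- mill_foot (a point): Centre of the mill's flat underside (85 mm below mill_mid).
- food_tin: Bystander: round food tin, 75 mm across, 58 mm high; origin at the centre of its underside.
- mug: Bystander: dark-and-white mug, 82 x 114 mm with the handle (along its y), 97 mm high; origin under the middle of that extent.
- salt_shaker: Bystander: glass salt shaker with a grey cap, 44 mm across, 90 mm high; origin at the centre of its underside.
- spice_jar_a: Bystander: spice jar with a dark cap, 44 mm across, 96 mm high; origin at the centre of its underside.
- spice_jar_b: Bystander: spice jar with a dark cap, 41 mm across, 105 mm high; origin at the centre of its underside.
Things that resemble listed ones, but are neither listed nor needed, are in the scene too. What is shaped like the part that bears mill_mid but purple is not meant.

How it is judged:
On the way, in this order (a step that is already met when the one before it is completed fails the run):
1. the roof is slid fully open while the mill still stands on the worktop (value of joint roof above 0.12 m and height (world z) of mill_foot below 0.02 m), for 0.2 s.
2. the mill is lifted clear, held by the fingers (height (world z) of mill_foot above 0.1 m and contact force between pepper_mill and the fingers above 1 N), for 0.2 s.
At the end, for the whole second after the job is handed in: Roof open at least 118 of 132 mm; fingers hold the mill still (under 15 mm/s) and upright (0.12 rad), foot 5 to 28 mm above the dish rim, within 12 mm of its centre, touching neither dish nor scale; dish moved under 8 mm, tin, mug, shaker, jars under 25 mm and upright (0.2 rad) (value of joint roof above 0.118 m and horizontal distance between mill_foot and dish_rim below 0.012 m and z of mill_foot in the frame of dish_rim between 0.005 and 0.028 m and angle between mill_foot's own z axis and vertical below 0.12 rad and linear speed of pepper_mill below 0.015 m/s and contact force between pepper_mill and the fingers above 1 N and contact force between pepper_mill and scale below 0.05 N and contact force between pepper_mill and dish below 0.05 N and distance of dish_rim from where it was at the start of the episode below 0.008 m and angle between dish_rim's own z axis and vertical below 0.1 rad and distance of each of food_tin, mug, salt_shaker, spice_jar_a, spice_jar_b from where it was at the start of the episode below 0.025 m and angle between each of food_tin, mug, salt_shaker, spice_jar_a, spice_jar_b's own z axis and vertical below 0.2 rad); the arm keeps its last pose, push and grip.
It fails at once if the mill touches the dish or the scale (contact force between pepper_mill and dish above 0.5 N or contact force between pepper_mill and scale above 0.5 N).
It fails at once if the dish is displaced (distance of dish_rim from where it was at the start of the episode above 0.012 m).
It fails at once if a bystander is pushed away or tipped (distance of any of food_tin, mug, salt_shaker, spice_jar_a, spice_jar_b from where it was at the start of the episode above 0.03 m or angle between any of food_tin, mug, salt_shaker, spice_jar_a, spice_jar_b's own z axis and vertical above 0.35 rad).
It also fails if it takes over 58 s, if anything falls off the work surface, if the arm or the gripper's body presses on something with over 40 N, if the wrist force passes 120 N, or if a joint passes its speed limit or range.

## Working session

There is one attempt and no reset: what is moved stays moved. The work goes in short steps, Python scripts to look and compute and a tool call to move; the robot and the scene stay as the last step left them, time stands still between calls to the robot, and variables do not carry over. Pictures are saved under pics/ and viewed, and the job is handed in when it is done.

Besides the shell and the picture viewer there is one more tool, called after ">>>" as name(argument=value, ...), one argument or row to a line, values as JSON. step_arm: Moves the arm, as the interface text tells. Its arguments: {"type":"object","properties":{"targets":{"type":"array"},"grip_force":{"type":"number"}},"required":["targets"]}

```bash
ls; mkdir -p pics; cat > h.py <<'E'
import numpy as np, cv2, pickle
from cell import get_state, read_camera, finish_job
def grab(n,tag):
    c=read_camera(n); pickle.dump(c,open(f'pics/{tag}.pkl','wb')); cv2.imwrite(f'pics/{tag}.png',c['color']); return c
def load(tag): return pickle.load(open(f'pics/{tag}.pkl','rb'))
def f(c): return c['color'].shape[0]/2/np.tan(np.radians(c['vertical_fov'])/2)
def world(c,u,v,z):
    T=np.linalg.inv(c['camera_from_world']); d=T[:3,:3]@np.array([(u-c['cx'])/f(c),(v-c['cy'])/f(c),1]); o=T[:3,3]
    return o+d*(z-o[2])/d[2]
def depthpts(c):
    h,w=c['z_map'].shape; v,u=np.mgrid[:h,:w]; Z=c['z_map']
    P=np.stack([(u-c['cx'])/f(c)*Z,(v-c['cy'])/f(c)*Z,Z,np.ones_like(Z)],-1)
    W=P@np.linalg.inv(c['camera_from_world']).T; W[Z==0]=np.nan; return W[...,:3]
def proj(c,p):
    q=c['camera_from_world']@np.append(p,1); return q[0]/q[2]*f(c)+c['cx'],q[1]/q[2]*f(c)+c['cy']
E
python3 - <<'E'
from h import *
for n in ['scene','top','wrist']:
    c=grab(n,n+'0'); print(n,c['vertical_fov'],c['cx'],c['cy'],np.linalg.inv(c['camera_from_world']).round(3).tolist())
print(get_state())
E
```

```text
pics
scene 53.736997670606335 251.57807472942608 195.85560358549154 [[0.446, -0.36, 0.819, -0.496], [-0.895, -0.164, 0.415, -0.685], [-0.015, -0.918, -0.395, 0.605], [0.0, 0.0, 0.0, 1.0]]
top 57.22948744511261 252.75551207271175 192.40426226413385 [[-0.027, -0.988, 0.149, 0.289], [-0.999, 0.031, 0.022, -0.201], [-0.027, -0.149, -0.989, 1.353], [0.0, 0.0, 0.0, 1.0]]
wrist 60.557918680021835 254.06021245845415 200.6697253221549 [[0.331, 0.892, 0.308, 0.128], [0.944, -0.313, -0.11, 0.618], [-0.002, 0.327, -0.945, 0.373], [0.0, 0.0, 0.0, 1.0]]
{'t': 0.15, 'joint_pos': array([-1.33560846,  0.43506005,  0.02496806,  1.57386821, -0.01162171,
        1.13402474, -0.07512389]), 'dq': array([ 0.00022941, -0.00308009,  0.00012802, -0.00170265, -0.00218838,
        0.00106405,  0.0004733 ]), 'joint_torque': array([ 1.68153714e-03, -6.70881701e+01,  1.02588493e+00, -3.16447091e+01,
        1.55602279e-02,  9.15565150e-03, -1.75948480e-05]), 'position': array([0.20703194, 0.58930652, 0.23071566]), 'orientation': array([3.14150384e+00, 1.21203887e-03, 1.23291238e+00]), 'contact_force': array([-0.1445797 , -0.39176462,  0.66860273]), 'ft_torque': array([-0.00668874, -0.06791385, -0.03304539]), 'opening': 0.9982342224590225}
```

View pics/scene0.png

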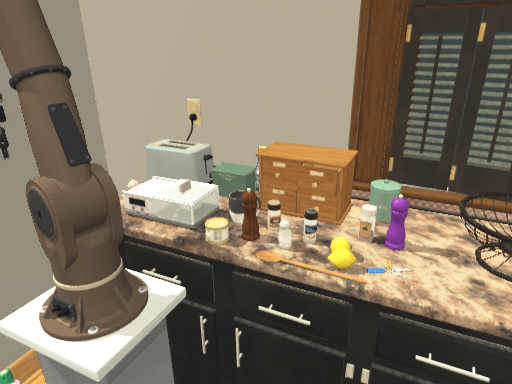

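View pics/top0.png

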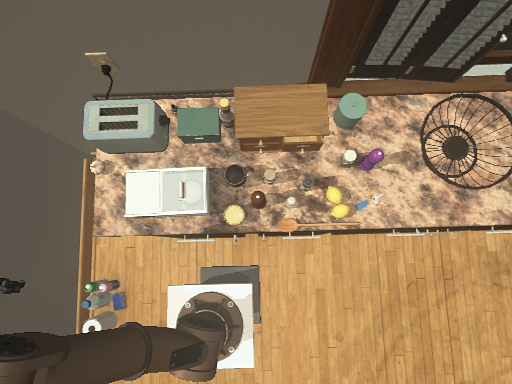

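View pics/wrist0.png

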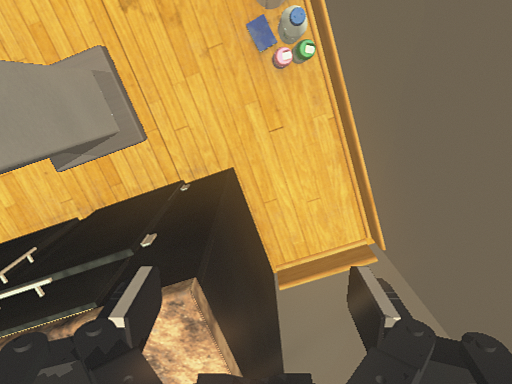

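The scene view shows the brown mill at about (250,215), the purple lookalike at (397,225), and the scale with its grip at (184,185). In the top view, the mill is at (258,200), the purple one at (372,159), the scale at (167,191) and its grip at (182,190). Mill candidates are the dark-wood one at (258,200) and the purple one at (372,159). By the description I choose the dark-wood one, and check it in close crops.

```bash
python3 - <<'E'
from h import *
c=load('top0'); cv2.imwrite('pics/topcrop.png',cv2.resize(c['color'][140:250,110:340],None,fx=3.4,fy=3.4,interpolation=cv2.INTER_CUBIC))
c=load('scene0'); cv2.imwrite('pics/scenecrop.png',cv2.resize(c['color'][140:290,110:350],None,fx=3.3,fy=3.3,interpolation=cv2.INTER_CUBIC))
E
```

```text
(no output)
```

View pics/topcrop.png

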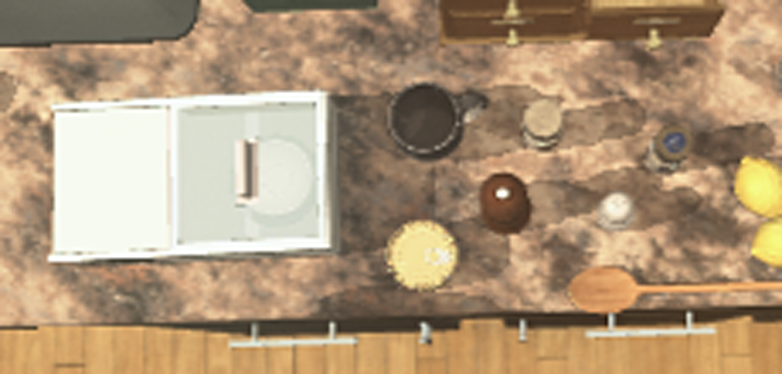

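View pics/scenecrop.png

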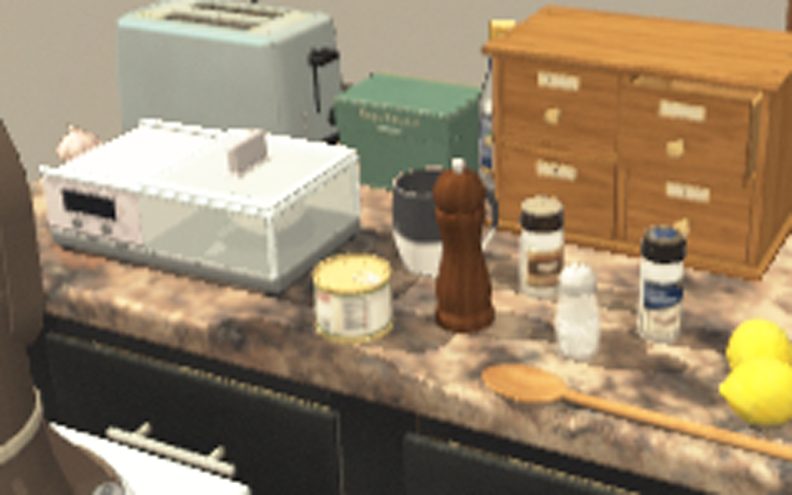

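The crops show a dark-wood mill with its knob at top crop (502,190), the fin at (246,172), the dish under the roof at (281,175), the tin at (422,255) and the mug at (425,120). Now I measure them.

```bash
python3 - <<'E'
from h import *
c=load('top0'); W=depthpts(c)
def at(cu,cv): return 110+cu/3.4,140+cv/3.4
for n,(u,v),z in [('fin',(240,172),.136),('finR',(250,172),.13),('finTop',(240,142),.136),('finBot',(240,202),.136),('dish',(281,175),.056),('knob',(502,190),.17),('tin',(422,255),.058),('mug',(422,120),.097),('jarA',(542,118),.096),('jarB',(673,140),.105),('salt',(617,207),.09),('roofTL',(55,107),.098),('roofTR',(327,93),.1),('roofBR',(330,247),.1),('roofBL',(52,260),.098)]:
    p=at(u,v); print(n,np.round(p),world(c,*p,z).round(4))
# height map stats: mill
img=c['color']
m=(abs(W[...,0]-.62)<.4)
for n,(u,v) in [('fin',(240,172)),('head',(502,200)),('tin',(422,255)),('dishthru',(281,175)),('whitehous',(100,180))]:
    p=at(u,v); print(n,W[int(round(p[1])),int(round(p[0]))].round(4))
def blob(x0,x1,y0,y1,z0,z1):
    k=(W[...,0]>x0)&(W[...,0]<x1)&(W[...,1]>y0)&(W[...,1]<y1)&(W[...,2]>z0)&(W[...,2]<z1)
    P=W[k]; print(len(P),P.min(0).round(4),P.max(0).round(4),P.mean(0).round(4)); return k
s=load('scene0'); Ws=depthpts(s)
for WW in (W,Ws):
    for p in [(.35,.75,-.05,.3,.107,.15),(.35,.6,-.2,-.05,.12,.165)]:
        k=(WW[...,0]>p[0])&(WW[...,0]<p[1])&(WW[...,1]>p[2])&(WW[...,1]<p[3])&(WW[...,2]>p[4])&(WW[...,2]<p[5]); P=WW[k]
        if len(P): print(len(P),P.min(0).round(3),P.max(0).round(3),np.median(P,0).round(3))
E
```

```text
fin [181. 191.] [0.4875 0.0802 0.136 ]
finR [184. 191.] [0.4881 0.0712 0.13  ]
finTop [181. 182.] [0.5191 0.0803 0.136 ]
finBot [181. 199.] [0.4562 0.0801 0.136 ]
dish [193. 191.] [0.4958 0.0533 0.056 ]
knob [258. 196.] [ 0.4555 -0.1906  0.17  ]
tin [234. 215.] [ 0.4027 -0.1007  0.058 ]
mug [234. 175.] [ 0.5441 -0.1065  0.097 ]
jarA [269. 175.] [ 0.5423 -0.2349  0.096 ]
jarB [308. 181.] [ 0.5123 -0.3719  0.105 ]
salt [291. 201.] [ 0.4448 -0.3112  0.09  ]
roofTL [126. 171.] [0.5711 0.2903 0.098 ]
roofTR [206. 167.] [ 0.5763 -0.0051  0.1   ]
roofBR [207. 213.] [ 0.4103 -0.0071  0.1   ]
roofBL [125. 216.] [0.4055 0.2891 0.098 ]
fin [0.4862 0.0791 0.1345]
head [ 0.4463 -0.1914  0.1589]
tin [ 0.4032 -0.0999  0.0531]
dishthru [0.4903 0.0432 0.1009]
whitehous [0.4914 0.2451 0.0866]
1134 [ 0.41  -0.049  0.107] [0.75 0.3  0.15] [0.709 0.078 0.114]
112 [ 0.431 -0.199  0.135] [ 0.477 -0.167  0.164] [ 0.451 -0.184  0.153]
807 [ 0.408 -0.049  0.107] [0.75 0.3  0.15] [0.673 0.155 0.119]
96 [ 0.428 -0.2    0.12 ] [ 0.466 -0.172  0.164] [ 0.436 -0.19   0.145]
```

Candidates for the mill: brown wood (top 258,196), chosen; purple (372,159), rejected. There is one scale and one fin (181,191). The scale's yaw is about +1°, so the jaws go along world y. First move is towards the fin, staying high.

>>> step_arm(
  targets=[
    [0,0,-1,-10,11,0,85],
    [0,0,-3,-30,33,0,80],
    [0,0,-5,-60,66,0,70],
    [0,0,-7,-90,99,0,60],
    [0,0,-9,-120,132,0,50],
    [0,0,-11,-150,166,0,45],
    [0,0,-13,-180,200,0,45],
    [0,0,-15,-210,233,0,45],
    [0,0,-17,-240,266,0,45],
    [0,0,-19,-265,294,0,45],
    [0,0,-20,-280,311,0,45],
    [0,0,-20.3,-285,316,0,45],
  ],
  grip_force=25,
)

```text
t: 1.35
position: [0.4119, 0.2134, 0.2313]
orientation: [3.141, 0.001, 1.583]
contact_force: [-0.1, 0.7, -0.7]
opening: 0.525
```

>>> step_arm(
  targets=[
    [0,0,0,-10,5,0,45],
    [0,0,0,-35,15,0,45],
    [0,0,0,-60,28,0,45],
    [0,0,0,-90,42,0,45],
    [0,0,0,-115,54,0,45],
    [0,0,0,-130,62,0,45],
    [0,0,0,-136,65,0,45],
    [0,0,0,-136,65,0,45],
  ],
)

```text
t: 2.15
position: [0.4781, 0.0815, 0.2311]
orientation: [-3.141, -0.0, 1.587]
contact_force: [-0.2, 0.4, -0.8]
opening: 0.529
```

```bash
python3 - <<'E'
from h import *
c=grab('wrist','wrist1'); s=get_state(); print(s['position'],s['orientation'],s['joint_pos'].round(2))
for p in [(.487,.077,.136),(.4955,.0553,.056)]: print(proj(c,p))
E
```

```text
[0.47773779 0.0822291  0.23114539] [-3.14112871e+00 -3.55669020e-04  1.58808522e+00] [-0.49  0.2   0.25  1.92 -0.06  1.03  1.37]
(np.float64(247.78680549411035), np.float64(213.59267138773382))
(np.float64(227.67669010869625), np.float64(192.3764462495355))
```

View pics/wrist1.png

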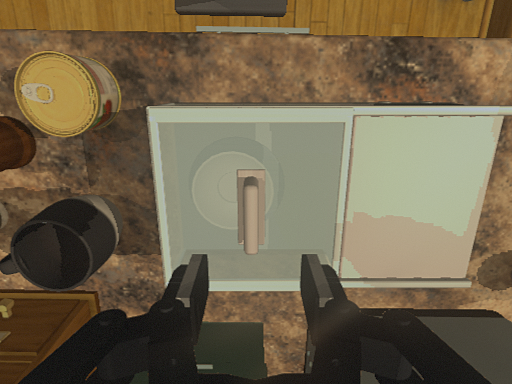

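The wrist view shows the fin's top ridge at (251,178)–(251,253) and the dish seen through the glass around (233,189). The tin is top left at (65,93) and the mug at (65,240).

```bash
python3 - <<'E'
from h import *
c=load('wrist1')
for n,p,z in [('finc',(251,215),.136),('f1',(251,178),.136),('f2',(251,253),.136),('fbase',(251,205),.104),('dish',(233,189),.056)]: print(n,world(c,*p,z).round(4))
for n,p in [('TL',(148,107)),('BL',(167,291)),('TR',(354,108)),('hBR',(470,287))]: print(n,world(c,*p,.1).round(4))
W=depthpts(c);k=(W[...,2]>.125)&(W[...,2]<.145)&(abs(W[...,0]-.487)<.05)&(abs(W[...,1]-.077)<.04);P=W[k];print(len(P),P.min(0),P.max(0),np.median(P,0))
cv2.imwrite('pics/w1crop.png',cv2.resize(c['color'][95:300,140:370],None,fx=2.8,fy=2.8,interpolation=cv2.INTER_CUBIC))
E
```

```text
finc [0.4881 0.0795 0.136 ]
f1 [0.4585 0.0791 0.136 ]
f2 [0.5211 0.0799 0.136 ]
fbase [0.4914 0.0793 0.104 ]
dish [0.4918 0.0607 0.056 ]
TL [ 0.4108 -0.0043  0.1   ]
BL [ 0.583  -0.0011  0.1   ]
TR [0.4089 0.1607 0.1   ]
hBR [0.5736 0.2922 0.1   ]
1069 [0.46422865 0.07303592 0.12504637] [0.5232426  0.08564247 0.13712964] [0.49093699 0.07947931 0.13485371]
```

View pics/w1crop.png

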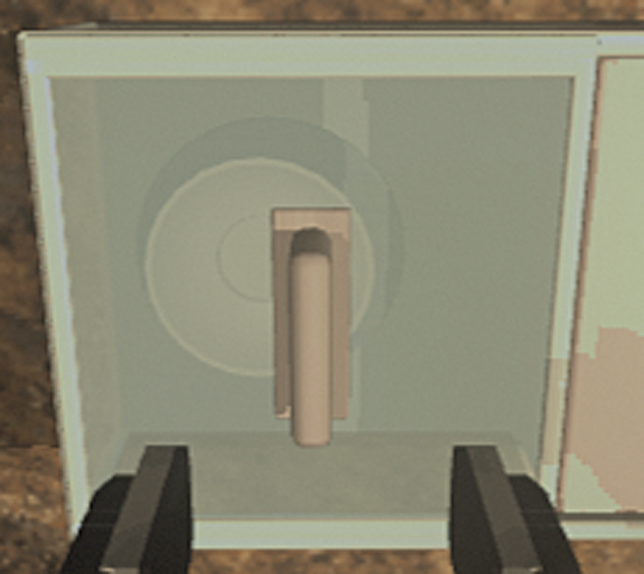

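>>> step_arm(
  targets=[
    [0,0,0,-1,6,10,45],
    [0,0,0,-2,11,35,45],
    [0,0,0,-2,11,65,45],
    [0,0,0,-2,11,95,45],
    [0,0,0,-2,11,112,45],
    [0,0,0,-2,11,118,45],
    [0,0,0,-2,11,119,45],
    [0,0,0,-2,11,119,20],
    [0,0,0,-2,11,119,5],
    [0,0,0,-2,11,119,5],
    [0,0,0,-2,11,119,5],
  ],
)

```text
t: 3.3
position: [0.4898, 0.0796, 0.1132]
orientation: [3.14, -0.001, 1.587]
contact_force: [-0.9, -0.1, 7.5]
opening: 0.135
```

>>> step_arm(
  targets=[
    [0,0,0,4,0,-1,5],
    [0,0,0,14,0,-1,5],
    [0,0,0,28,0,-1,5],
    [0,0,0,42,0,-1,5],
    [0,0,0,56,0,-1,5],
    [0,0,0,70,0,-1,5],
    [0,0,0,84,0,-1,5],
    [0,0,0,98,0,-1,5],
    [0,0,0,110,0,-1,5],
    [0,0,0,118,0,-1,5],
    [0,0,0,122,0,-1,5],
    [0,0,0,124,0,-1,5],
  ],
)

```text
t: 4.5
position: [0.4875, 0.2048, 0.1134]
orientation: [3.14, -0.0, 1.588]
contact_force: [5.2, -1.9, -5.5]
opening: 0.137
```

>>> step_arm(
  targets=[
    [0,0,0,2,0,0,5],
    [0,0,0,4,0,0,5],
    [0,0,0,6,0,0,5],
    [0,0,0,8,0,0,5],
    [0,0,0,8,0,0,5],
    [0,0,0,8,0,0,5],
  ],
)

```text
t: 5.1
position: [0.4874, 0.2094, 0.1133]
orientation: [3.141, 0.003, 1.586]
contact_force: [4.8, -9.8, -1.1]
opening: 0.133
```

>>> step_arm(
  targets=[
    [0,0,0,-3,0,0,5],
    [0,0,0,-3,0,0,40],
    [0,0,0,-3,0,0,40],
    [0,0,0,-3,0,0,40],
    [0,0,0,-3,0,-10,40],
    [0,0,0,-3,0,-40,50],
    [0,0,0,-3,0,-80,60],
    [0,0,0,-3,0,-120,85],
    [0,0,0,-3,0,-140,85],
    [0,0,0,-3,0,-150,85],
    [0,0,0,-3,0,-150,85],
  ],
)

```text
t: 6.2
position: [0.4873, 0.2086, 0.2646]
orientation: [3.14, -0.001, 1.587]
contact_force: [-0.4, -0.8, 1.5]
opening: 0.993
```

>>> step_arm(
  targets=[
    [0,0,0,-10,0,0,85],
    [0,0,0,-35,0,-2,85],
    [0,0,0,-70,0,-2,85],
    [0,0,0,-105,0,-2,85],
    [0,0,0,-140,0,-2,85],
    [0,0,0,-175,0,-2,85],
    [0,0,0,-205,-5,-2,85],
    [0,0,0,-225,-10,-2,85],
    [0,0,0,-235,-12,-2,85],
    [0,0,0,-240,-15,-2,85],
    [0,0,0,-240,-15,-2,85],
    [0,0,0,-240,-15,-2,85],
  ],
)

```text
t: 7.4
position: [0.4759, -0.0309, 0.265]
orientation: [-3.141, -0.0, 1.589]
contact_force: [0.3, -0.2, -0.9]
opening: 0.996
```

```bash
python3 - <<'E'
from h import *
c=grab('wrist','wrist2'); s=get_state(); print(s['position'],s['orientation'],s['joint_pos'].round(2))
t=grab('top','top2')
cv2.imwrite('pics/topcrop2.png',cv2.resize(t['color'][140:250,110:340],None,fx=3.4,fy=3.4,interpolation=cv2.INTER_CUBIC))
E
```

```text
[ 0.47603372 -0.03074813  0.26509669] [-3.14132663e+00 -2.51416644e-04  1.58899862e+00] [-0.37  0.16  0.38  1.89 -0.07  1.1   1.62]
```

View pics/wrist2.png

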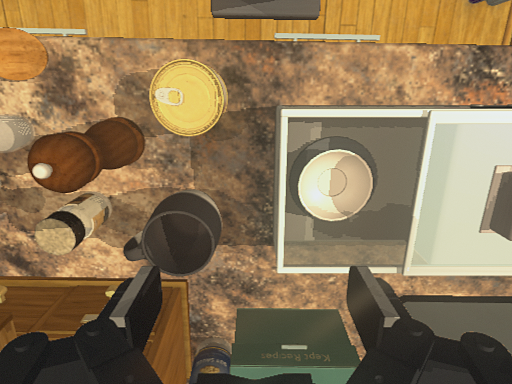

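View pics/topcrop2.png

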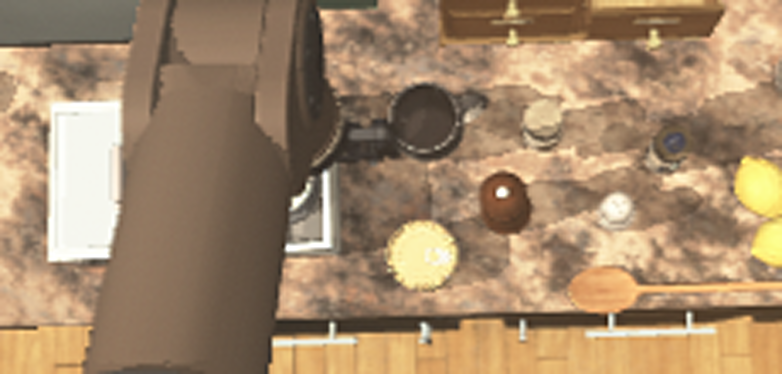

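The wrist view shows the roof open, with the dish clear at (336,185) and the mill knob at (41,171). The top view shows the chamber open.

```bash
python3 - <<'E'
from h import *
c=load('wrist2'); W=depthpts(c)
k=(W[...,2]>.05)&(W[...,2]<.062)&(abs(W[...,0]-.492)<.06)&(abs(W[...,1]-.061)<.06)
P=W[k]; print('rim depth',len(P),P.min(0).round(4),P.max(0).round(4))
(cx,cy),r=cv2.minEnclosingCircle(P[:,:2].astype(np.float32)); print('circ',cx,cy,r)
hsv=cv2.cvtColor(c['color'],cv2.COLOR_BGR2HSV)
m=((hsv[...,2]>150)).astype(np.uint8); m[:, :292]=0; m[:,385:]=0; m[:135]=0; m[235:]=0
n,l,s,ce=cv2.connectedComponentsWithStats(m); i=1+np.argmax(s[1:,4]); cnt=cv2.findContours((l==i).astype(np.uint8),0,1)[0][0]
e=cv2.fitEllipse(cv2.convexHull(cnt)); print(s[i],e,world(c,*e[0],.056).round(4))
q=np.array([world(c,*p[0],.056)[:2] for p in cv2.convexHull(cnt)],np.float32); print(cv2.minEnclosingCircle(q))
print('knob',world(c,41,171,.168).round(4), 'roof edge',world(c,420,190,.1))
for n in ['top2','wrist2']:
    d=load(n); V=depthpts(d); hs=cv2.cvtColor(d['color'],cv2.COLOR_BGR2HSV)
    k=(V[...,2]>.115)&(V[...,2]<.172)&(abs(V[...,0]-.45)<.04)&(abs(V[...,1]+.19)<.05); P=V[k]; print(n,len(P),P.min(0).round(4),P.max(0).round(4),cv2.minEnclosingCircle(P[:,:2].astype(np.float32)))
    # sphere-ish head fit lsq
    from scipy.optimize import least_squares
E
```

```text
rim depth 1212 [0.4533 0.0194 0.05  ] [0.5362 0.1017 0.0576]
circ 0.49454107880592346 0.06035007908940315 0.041887544095516205
[ 298  149   75   72 4191] ((334.92962646484375, 184.71200561523438), (69.84928894042969, 76.14957427978516), 60.19889450073242) [0.4931 0.0597 0.056 ]
((0.49481436610221863, 0.05962033197283745), 0.04175422713160515)
knob [ 0.4543 -0.19    0.168 ] roof edge [0.48430093 0.13188685 0.1       ]
top2 159 [ 0.4309 -0.2125  0.1154] [ 0.4776 -0.1668  0.1697] ((0.455463707447052, -0.18878574669361115), 0.02470402419567108)
wrist2 3542 [ 0.4304 -0.2119  0.115 ] [ 0.4795 -0.1663  0.1708] ((0.4548742175102234, -0.1909591555595398), 0.02485978975892067)
```

Dish at (0.4945, 0.060), mill at (0.455, -0.190). Moving over the mill and descending.

>>> step_arm(
  targets=[
    [0,0,0,-10,-2,0,85],
    [0,0,0,-35,-6,0,85],
    [0,0,0,-65,-10,0,85],
    [0,0,0,-95,-14,0,85],
    [0,0,0,-125,-19,0,85],
    [0,0,0,-148,-23,0,85],
    [0,0,0,-157,-24,0,85],
    [0,0,0,-159,-24,0,85],
    [0,0,0,-159,-24,0,85],
    [0,0,0,-159,-24,0,85],
  ],
)

```text
t: 8.5
position: [0.4549, -0.1899, 0.2652]
orientation: [-3.141, -0.001, 1.589]
contact_force: [-0.2, -0.1, -0.5]
opening: 0.994
```

```bash
python3 - <<'E'
from h import *
c=grab('wrist','wrist3'); s=get_state(); print(s['position'],s['orientation'],s['joint_pos'].round(2))
V=depthpts(c);k=(V[...,2]>.115)&(V[...,2]<.172)&(abs(V[...,0]-.45)<.04)&(abs(V[...,1]+.19)<.034); P=V[k]; print(len(P),P.min(0).round(4),P.max(0).round(4),cv2.minEnclosingCircle(P[:,:2].astype(np.float32)))
k=k&(V[...,2]>.163);print(V[k].mean(0),len(V[k]))
E
```

```text
[ 0.45489926 -0.18998713  0.26521637] [-3.14152713e+00 -4.81250536e-04  1.58930611e+00] [-0.13  0.19  0.5   1.87 -0.1   1.11  2.  ]
2744 [ 0.4303 -0.2161  0.1151] [ 0.4794 -0.1673  0.1702] ((0.45479702949523926, -0.19197985529899597), 0.025070250034332275)
[ 0.45331817 -0.19128994  0.16800488] 185
```

View pics/wrist3.png

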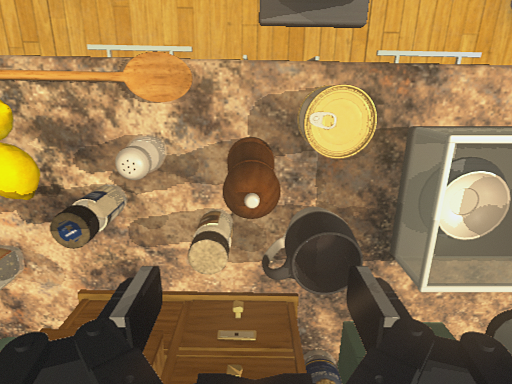

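The mill's knob is at (252,201), centred between the jaws. The shaker, jars, mug and tin are all clear of the finger columns. Descending and gripping.

>>> step_arm(
  targets=[
    [0,0,0,-1,0,10,85],
    [0,0,0,-1,0,35,85],
    [0,0,0,-1,0,65,85],
    [0,0,0,-1,0,95,85],
    [0,0,0,-1,0,120,85],
    [0,0,0,-1,0,138,85],
    [0,0,0,-1,0,146,85],
    [0,0,0,-1,0,149,85],
    [0,0,0,-1,0,149,85],
    [0,0,0,-1,0,149,70],
    [0,0,0,-1,0,149,60],
    [0,0,0,-1,0,149,52],
  ],
  grip_force=40,
)

```text
t: 9.75
position: [0.4549, -0.1924, 0.1169]
orientation: [3.14, 0.0, 1.587]
contact_force: [0.4, -0.1, 0.1]
opening: 0.607
```

>>> step_arm(
  targets=[
    [0,0,0,0,0,0,46],
    [0,0,0,0,0,0,40],
    [0,0,0,0,0,0,30],
    [0,0,0,0,0,0,30],
    [0,0,0,0,0,0,30],
  ],
)

```text
t: 10.25
position: [0.4552, -0.1926, 0.1172]
orientation: [3.14, 0.0, 1.587]
contact_force: [-0.9, -0.1, 7.7]
opening: 0.547
```

```bash
python3 - <<'E'
from h import *
c=grab('scene','scene4'); cv2.imwrite('pics/s4.png',cv2.resize(c['color'][120:280,130:330],None,fx=3.5,fy=3.5,interpolation=cv2.INTER_CUBIC)); print(get_state())
E
```

```text
{'t': 10.3, 'joint_pos': array([-0.0497855 ,  0.37811535,  0.44470903,  2.05066487, -0.23355528,
        0.7585621 ,  2.12503129]), 'dq': array([-0.00028007,  0.0007459 , -0.00049204,  0.00038687, -0.00194895,
       -0.00066925, -0.00061544]), 'joint_torque': array([-9.48411576e-02, -4.73541212e+01,  4.93210986e+00, -2.20599478e+01,
       -1.07292922e-01, -3.98392053e-01, -4.67502396e-02]), 'position': array([ 0.45519546, -0.19260004,  0.11718904]), 'orientation': array([3.13980980e+00, 2.97499118e-04, 1.58719483e+00]), 'contact_force': array([-0.92580964, -0.60204121,  7.28553495]), 'ft_torque': array([0.08537605, 0.24558258, 0.07720243]), 'opening': 0.5551049550419991}
```

View pics/s4.png

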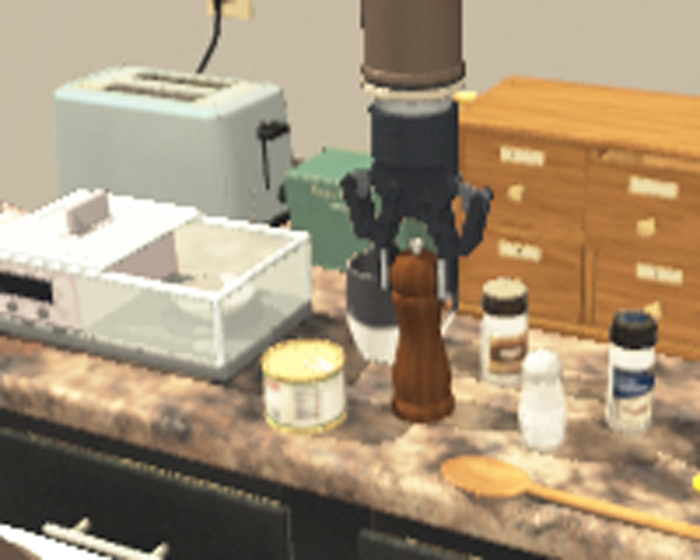

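The crop shows the mill upright with its head between the pads at (415,275). Lifting straight up.

>>> step_arm(
  targets=[
    [0,0,0,0,0,-3,30],
    [0,0,0,0,0,-12,30],
    [0,0,0,0,0,-27,30],
    [0,0,0,0,0,-45,30],
    [0,0,0,0,0,-65,30],
    [0,0,0,0,0,-85,30],
    [0,0,0,0,0,-105,30],
    [0,0,0,0,0,-125,30],
    [0,0,0,0,0,-143,30],
    [0,0,0,0,0,-155,30],
    [0,0,0,0,0,-160,30],
    [0,0,0,0,0,-160,30],
  ],
)

```text
t: 11.5
position: [0.4546, -0.1923, 0.2766]
orientation: [3.141, 0.0, 1.587]
contact_force: [-0.0, 0.2, -1.2]
opening: 0.548
```

>>> step_arm(
  targets=[
    [0,0,0,0,0,0,30],
    [0,0,0,0,0,0,30],
    [0,0,0,0,0,0,30],
  ],
)

```text
t: 11.8
position: [0.4542, -0.1922, 0.2756]
orientation: [-3.14, -0.0, 1.587]
contact_force: [0.3, 0.0, -1.6]
opening: 0.549
```

```bash
python3 - <<'E'
from h import *
c=grab('scene','scene5'); cv2.imwrite('pics/s5.png',cv2.resize(c['color'][90:250,130:330],None,fx=3.5,fy=3.5,interpolation=cv2.INTER_CUBIC)); print(get_state())
E
```

```text
{'t': 11.85, 'joint_pos': array([-0.13355986,  0.18177722,  0.50757402,  1.84867985, -0.09678441,
        1.13642981,  1.99503248]), 'dq': array([ 0.00070502, -0.00262077,  0.00054992, -0.00382695,  0.00112027,
        0.00040487,  0.00032864]), 'joint_torque': array([-8.04481620e-03, -4.23141789e+01,  3.25526610e+00, -3.21182656e+01,
        1.65996607e-02,  4.79510520e-03,  1.26561979e-03]), 'position': array([ 0.45425981, -0.19222594,  0.27577499]), 'orientation': array([-3.14059411e+00, -1.76599063e-04,  1.58712144e+00]), 'contact_force': array([ 0.40334644, -0.27590357, -0.72803377]), 'ft_torque': array([-0.01720114, -0.02871688, -0.0043867 ]), 'opening': 0.5489175684925024}
```

View pics/s5.png

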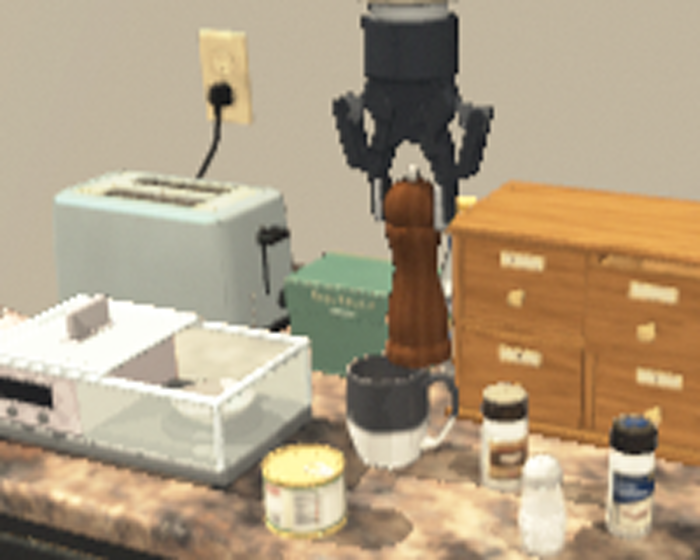

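The mill is lifted and held vertically, with its foot at about 0.16 m. Carrying it over to the dish.

>>> step_arm(
  targets=[
    [0,0,0,3,1,0,30],
    [0,0,0,11,2,0,30],
    [0,0,0,24,4,0,30],
    [0,0,0,40,7,0,30],
    [0,0,0,58,10,0,30],
    [0,0,0,76,13,0,30],
    [0,0,0,94,16,0,30],
    [0,0,0,110,19,0,30],
    [0,0,0,123,21,0,30],
    [0,0,0,132,23,0,30],
    [0,0,0,136,24,0,30],
    [0,0,0,137,24,0,30],
  ],
)

```text
t: 13.05
position: [0.4764, -0.0547, 0.2763]
orientation: [3.142, 0.0, 1.588]
contact_force: [0.2, -0.6, -1.5]
opening: 0.549
```

>>> step_arm(
  targets=[
    [0,0,0,3,1,0,30],
    [0,0,0,10,2,0,30],
    [0,0,0,22,4,0,30],
    [0,0,0,37,6,0,30],
    [0,0,0,54,9,0,30],
    [0,0,0,71,12,0,30],
    [0,0,0,87,15,0,30],
    [0,0,0,100,18,0,30],
    [0,0,0,109,19,0,30],
    [0,0,0,114,20,0,30],
    [0,0,0,115,20,0,30],
    [0,0,0,115,20,0,30],
  ],
)

```text
t: 14.25
position: [0.4944, 0.06, 0.2763]
orientation: [-3.142, 0.0, 1.587]
contact_force: [0.4, -1.5, -1.5]
opening: 0.551
```

```bash
python3 - <<'E'
from h import *
s=get_state(); print(s['position'],s['orientation'],s['opening'])
w=grab('wrist','wrist6'); c=grab('scene','scene6'); a=(95,90); cv2.imwrite('pics/s6.png',cv2.resize(c['color'][90:250,95:295],None,fx=3.5,fy=3.5,interpolation=cv2.INTER_CUBIC))
V=depthpts(c); hs=cv2.cvtColor(c['color'],cv2.COLOR_BGR2HSV)
m=((hs[...,0]<15)|(hs[...,0]>170))&(hs[...,1]>110)&(hs[...,2]<180)&(abs(V[...,0]-.49)<.06)&(abs(V[...,1]-.06)<.06)&(V[...,2]>.12)
P=V[m]; print(len(P))
for z in np.arange(.14,.33,.02):
    q=P[abs(P[:,2]-z)<.01]
    if len(q)>5: print(round(z,2),len(q),q.mean(0).round(4))
v,u=np.nonzero(m); print(u.min(),u.max(),v.min(),v.max()); print('foot',P[:,2].min())
for vv in range(v.min(),v.max()+1,5): r=u[v==vv]; print(vv,r.min(),r.max(),end='; ')
E
```

```text
[0.49435258 0.05996764 0.27631894] [-3.14157263e+00  2.10785263e-04  1.58672172e+00] 0.5510131111400123
599
0.16 38 [0.4797 0.0432 0.166 ]
0.18 91 [0.4797 0.0449 0.179 ]
0.2 90 [0.4794 0.0445 0.2005]
0.22 82 [0.4824 0.047  0.22  ]
0.24 62 [0.4845 0.0487 0.2392]
0.26 66 [0.4828 0.0473 0.2605]
0.28 71 [0.4778 0.0511 0.28  ]
0.3 68 [0.4759 0.0519 0.301 ]
0.32 31 [0.4833 0.052  0.3143]
178 197 130 177
foot 0.1613148527999247
130 186 187; 135 178 188; 140 178 188; 145 179 192; 150 182 191; 155 182 192; 160 181 194; 165 181 195; 170 181 195; 175 181 196;
```

View pics/s6.png

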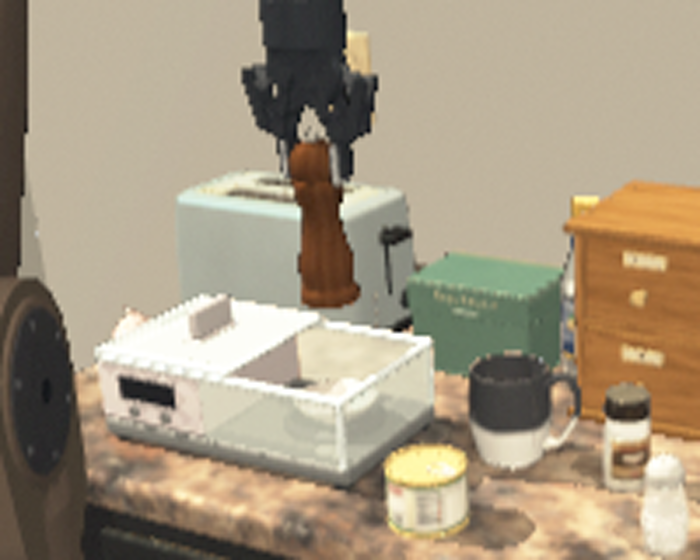

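View pics/wrist6.png

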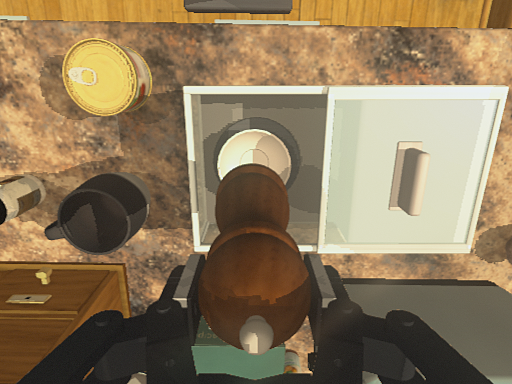

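The scene view shows the mill above the dish, leaning slightly in the picture from crop (311,160) to (331,290). The wrist view shows the dish at (254,165), just beyond the mill. I check that lean against a projected vertical.

```bash
python3 - <<'E'
from h import *
c=load('scene6'); img=c['color'].copy()
for z in (.16,.2,.245,.299,.33): print(z,np.round(proj(c,(.4944,.06,z)),1))
hs=cv2.cvtColor(img,cv2.COLOR_BGR2HSV); m=((hs[...,0]<15)|(hs[...,0]>170))&(hs[...,1]>100)&(hs[...,2]<190)
m[:,:170]=0;m[:,205:]=0
for v in range(128,180,3):
    r=np.nonzero(m[v])[0]; 
    if len(r): print(v,r.min(),r.max(),(r.min()+r.max())/2)
w=load('wrist6'); V=depthpts(w)
for z in (.16,.245,.3,.33): print('w',z,np.round(proj(w,(.4944,.06,z)),1))
E
```

```text
0.16 [187.7 175.3]
0.2 [186.8 164.2]
0.245 [185.6 151.4]
0.299 [184.3 135.5]
0.33 [183.4 126.1]
131 179 188 183.5
134 178 188 183.0
137 178 188 183.0
140 178 188 183.0
143 179 190 184.5
146 180 192 186.0
149 182 191 186.5
152 182 191 186.5
155 181 192 186.5
158 181 193 187.0
161 181 194 187.5
164 180 195 187.5
167 181 195 188.0
170 181 195 188.0
173 181 197 189.0
176 181 195 188.0
w 0.16 [253.8 194.3]
w 0.245 [253.7 239.4]
w 0.3 [253.6 296.2]
w 0.33 [253.5 349.6]
```

```bash
cat > tilt.py <<'E'
from h import *
import sys
from scipy.optimize import least_squares
def run(tagw,x0,y0,z0,z1):
    w=load(tagw); V=depthpts(w); hs=cv2.cvtColor(w['color'],cv2.COLOR_BGR2HSV)
    m=((hs[...,0]<18)|(hs[...,0]>170))&(hs[...,1]>90)&(abs(V[...,0]-x0)<.05)&(abs(V[...,1]-y0)<.05)
    P=V[m]; out=[]
    for z in np.arange(z0,z1,.01):
        q=P[abs(P[:,2]-z)<.003]
        if len(q)<25: continue
        r=least_squares(lambda p:np.hypot(q[:,0]-p[0],q[:,1]-p[1])-p[2],[x0,y0,.024],loss='soft_l1',f_scale=.001)
        print(round(z,3),len(q),q.min(0).round(4)[:2],q.max(0).round(4)[:2],r.x.round(4),'rms',np.sqrt(np.mean(r.fun**2)).round(5)); out.append([z,*r.x])
    return np.array(out)
run(sys.argv[1],*map(float,sys.argv[2:]))
E
python3 tilt.py wrist6 .4944 .06 .15 .33; echo; python3 tilt.py scene6 .4944 .06 .15 .33; echo before; python3 tilt.py wrist3 .455 -.191 .0 .17
```

```text
0.17 345 [0.4677 0.0298] [0.4972 0.0863] [0.4964 0.0583 0.0279] rms 0.0007
0.19 53 [0.4693 0.0376] [0.4808 0.0809] [0.4963 0.0588 0.0269] rms 0.00016
0.2 261 [0.469  0.0321] [0.4975 0.0848] [0.4961 0.0589 0.0264] rms 0.00032
0.21 377 [0.4708 0.0345] [0.5032 0.0836] [0.4961 0.0591 0.0244] rms 0.00048
0.22 377 [0.473 0.037] [0.5001 0.0814] [0.4959 0.0592 0.022 ] rms 0.00046
0.23 328 [0.4754 0.0393] [0.4968 0.0789] [0.4958 0.0594 0.0199] rms 0.00037
0.24 229 [0.4765 0.0416] [0.4906 0.0767] [0.4956 0.0596 0.0186] rms 0.00025
0.25 117 [0.4757 0.0437] [0.4853 0.0751] [0.4953 0.0598 0.0191] rms 0.00023
0.26 75 [0.4735 0.0459] [0.4795 0.075 ] [0.4961 0.0601 0.022 ] rms 0.00041
0.27 139 [0.471  0.0414] [0.4801 0.077 ] [0.4954 0.0602 0.0239] rms 0.00038
0.28 767 [0.4705 0.0303] [0.489  0.0904] [0.4959 0.0602 0.0239] rms 0.00098
0.29 288 [0.4699 0.0367] [0.4882 0.0972] [0.4979 0.0611 0.0273] rms 0.00182
0.3 1333 [0.4693 0.0231] [0.5058 0.0972] [0.4945 0.0605 0.0238] rms 0.00095
0.31 2620 [0.4723 0.0229] [0.5114 0.0841] [0.4946 0.0605 0.0188] rms 0.00162
0.32 377 [0.4813 0.0137] [0.5028 0.1016] 
[... 767 characters left out ...]
66] [ 0.4566 -0.1933  0.0266] rms 0.00028
0.05 117 [ 0.4308 -0.2174] [ 0.4572 -0.1684] [ 0.4563 -0.1931  0.0245] rms 0.00045
0.06 106 [ 0.4333 -0.2157] [ 0.4548 -0.1714] [ 0.4565 -0.193   0.0224] rms 0.00045
0.07 72 [ 0.4359 -0.2107] [ 0.4467 -0.1762] [ 0.4562 -0.1929  0.0201] rms 0.00035
0.08 29 [ 0.4369 -0.2031] [ 0.4404 -0.1818] [ 0.4571 -0.1925  0.0198] rms 0.00021
0.12 101 [ 0.4311 -0.2134] [ 0.4446 -0.1708] [ 0.4563 -0.192   0.0243] rms 0.0004
0.14 258 [ 0.4303 -0.2161] [ 0.4794 -0.1673] [ 0.455  -0.1918  0.0242] rms 0.0005
0.15 661 [ 0.4336 -0.2129] [ 0.4754 -0.1705] [ 0.4549 -0.1917  0.0195] rms 0.0013
0.16 393 [ 0.4413 -0.2057] [ 0.4675 -0.1784] [ 0.456  -0.1918  0.0096] rms 0.00206
```

Slice fits show the tilt is about 0.02 rad, the same as before the grasp. The foot is at about (0.4965, 0.058, 0.160). Descending 80 mm with a small correction, then check.

>>> step_arm(
  targets=[
    [0,0,0,1,-1,2,30],
    [0,0,0,1,-2,8,30],
    [0,0,0,1,-2,18,30],
    [0,0,0,1,-2,29,30],
    [0,0,0,1,-2,40,30],
    [0,0,0,1,-2,51,30],
    [0,0,0,1,-2,61,30],
    [0,0,0,1,-2,70,30],
    [0,0,0,1,-2,76,30],
    [0,0,0,1,-2,79,30],
    [0,0,0,1,-2,80,30],
    [0,0,0,1,-2,80,30],
  ],
)

```text
t: 15.55
position: [0.4926, 0.0614, 0.1965]
orientation: [3.141, -0.0, 1.587]
contact_force: [0.3, -0.0, -1.5]
opening: 0.55
```

```bash
python3 - <<'E'
from h import *
s=get_state(); print(s['position'],s['orientation'],s['opening'],s['contact_force'])
w=grab('wrist','wrist7'); c=grab('scene','scene7'); cv2.imwrite('pics/s7.png',cv2.resize(c['color'][150:240,110:240],None,fx=6,fy=6,interpolation=cv2.INTER_CUBIC))
E
python3 tilt.py wrist7 .494 .06 .08 .24
```

```text
[0.49256531 0.06139441 0.1964719 ] [ 3.14116808e+00 -1.00634256e-04  1.58723396e+00] 0.550299530568337 [ 0.32789152 -0.04373816 -1.54268196]
0.09 335 [0.4658 0.0314] [0.4946 0.0878] [0.4947 0.0598 0.028 ] rms 0.00067
0.11 68 [0.4674 0.039 ] [0.4798 0.0826] [0.4943 0.0602 0.0267] rms 0.00015
0.12 272 [0.4675 0.0335] [0.4957 0.0865] [0.4946 0.0604 0.0266] rms 0.00032
0.13 379 [0.4688 0.0353] [0.5016 0.0852] [0.4943 0.0605 0.0244] rms 0.00048
0.14 381 [0.4712 0.0384] [0.4986 0.0827] [0.4941 0.0607 0.0221] rms 0.00047
0.15 326 [0.4732 0.0407] [0.4949 0.0812] [0.4942 0.0608 0.02  ] rms 0.00038
0.16 236 [0.4743 0.0429] [0.4892 0.0782] [0.4938 0.061  0.0186] rms 0.00027
0.17 121 [0.4739 0.0451] [0.4837 0.0765] [0.4935 0.0613 0.0191] rms 0.00027
0.18 74 [0.4716 0.0468] [0.4791 0.0763] [0.4932 0.0614 0.021 ] rms 0.00046
0.19 135 [0.4691 0.0452] [0.4761 0.0783] [0.4935 0.0617 0.0238] rms 0.00036
0.2 757 [0.4688 0.0386] [0.4877 0.0833] [0.4938 0.0617 0.0236] rms 0.00078
0.21 266 [0.468  0.0251] [0.4867 0.0822] [0.4936 0.062  0.0249] rms 0.00084
0.22 1295 [0.4677 0.0245] [0.5045 0.0856] [0.4927 0.0619 0.0239] rms 0.00078
0.23 2606 [0.4705 0.0383] [0.5085 0.0857] [0.4929 0.062  0.019 ] rms 0.00156
```

View pics/s7.png

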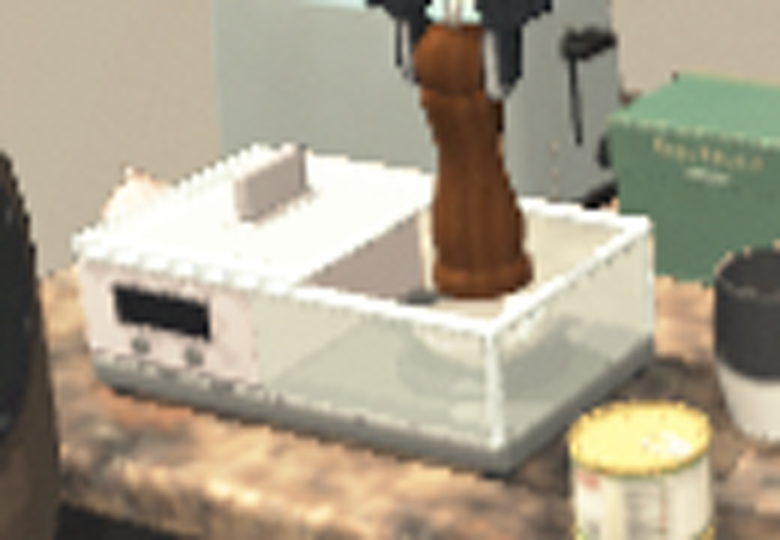

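View pics/wrist7.png

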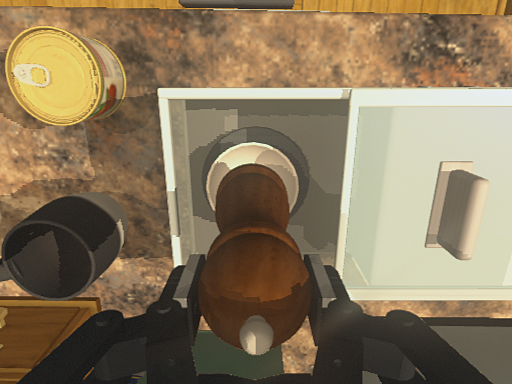

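The scene crop shows the foot at (480,285), above the dish and inside the shield. The wrist view shows it centred over the dish at (252,185). By the slice fits the foot is at (0.495, 0.060, about 0.080). The last 8 mm down now.

>>> step_arm(
  targets=[
    [0,0,0,0,0,2,30],
    [0,0,0,0,0,4,30],
    [0,0,0,0,0,6,30],
    [0,0,0,0,0,7,30],
    [0,0,0,0,0,8,30],
    [0,0,0,0,0,8,30],
    [0,0,0,0,0,8,30],
    [0,0,0,0,0,8,30],
    [0,0,0,0,0,8,30],
  ],
)

```text
t: 16.55
position: [0.4924, 0.0613, 0.1884]
orientation: [3.141, -0.0, 1.587]
contact_force: [-0.8, -0.2, -2.0]
opening: 0.552
```

```bash
python3 - <<'E'
from h import *
s=get_state(); print(s['position'],s['opening'],s['contact_force'],abs(s['dq']).max())
w=grab('wrist','wrist8'); V=depthpts(w)
k=(V[...,2]>.052)&(V[...,2]<.06)&(np.hypot(V[...,0]-.4945,V[...,1]-.06)<.046); print('rim pts',k.sum(),V[k].min(0).round(4),V[k].max(0).round(4))
P=V[(abs(V[...,2]-.055)<.003)&(np.hypot(V[...,0]-.4945,V[...,1]-.06)<.046)][:,:2]
A=np.c_[2*P,np.ones(len(P))]; x=np.linalg.lstsq(A,(P**2).sum(1),rcond=None)[0]; print('rim circ',x[:2],np.sqrt(x[2]+x[:2]@x[:2]))
k=(V[...,2]>.125)&(V[...,2]<.145)&(abs(V[...,0]-.487)<.05)&(abs(V[...,1]-.209)<.03); print('fin',np.median(V[k],0))
t=grab('top','top8')
E
python3 tilt.py wrist8 .494 .06 .075 .15
```

```text
[0.49241613 0.06134106 0.18837688] 0.5518738226348703 [-0.76356579 -0.23588542 -2.01180926] 0.0015602268973815019
rim pts 1002 [0.4535 0.0186 0.052 ] [0.5178 0.1013 0.0577]
rim circ [0.494579   0.06025403] 0.03904317467157794
fin [0.48843039 0.2054932  0.1342809 ]
0.075 50 [0.4657 0.035 ] [0.4801 0.0803] [0.4945 0.0598 0.0287] rms 9e-05
0.085 487 [0.4658 0.0313] [0.4949 0.0877] [0.4956 0.0599 0.0279] rms 0.00101
0.105 104 [0.467  0.0334] [0.4925 0.0868] [0.4943 0.0604 0.027 ] rms 0.00016
0.115 314 [0.4675 0.0347] [0.499  0.0863] [0.4941 0.0604 0.0258] rms 0.0004
0.125 368 [0.4697 0.0364] [0.503  0.0848] [0.4941 0.0605 0.0237] rms 0.00045
0.135 389 [0.4715 0.0387] [0.4988 0.0826] [0.494  0.0607 0.0214] rms 0.00047
0.145 278 [0.4737 0.041 ] [0.4941 0.0802] [0.4938 0.061  0.0193] rms 0.0003
```

View pics/wrist8.png

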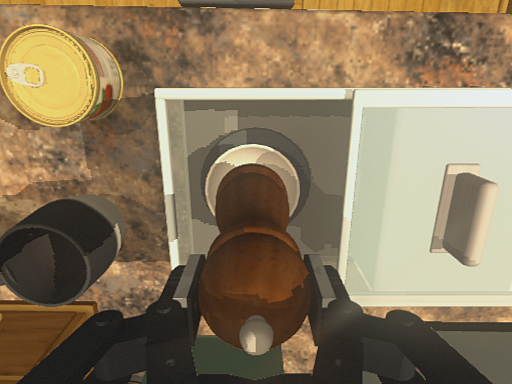

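The wrist view shows the foot centred over the dish at (252,185), the fin over the housing at (470,215), and the tin and mug where they stood. Handing in.

```bash
python3 - <<'E'
from h import *
print(finish_job()); s=get_state(); print(s['t'],s['position'],s['opening'])
E
```

```text
the job is handed in; nothing more can be done
None
the job is handed in; nothing more can be done
```

I slid the roof open by its grip until it reached the stop. Then I took the dark-wood mill by its head, carried it over the tin and mug, and handed in with it held upright over the dish. The hand-in reported no verdict.

Last checks before handing in:
- **Centring:** the foot was about (0.4945, 0.060) and the dish rim's centre about (0.4946, 0.0603), so it was off by under 1 mm. The calibration is only good to about 2 mm.
- **Height:** the foot was about 15 mm above the rim. This came from how far the tool had moved since the grasp, not from seeing the foot directly.
- **Tilt:** about 0.02 rad, the same apparent lean as before the grasp.
- **Roof:** the sliding force rose to about 10 N at the stop, which I took as fully open. The final camera fix on the grip read about 4 mm short of where the arm left it, probably because the camera saw it from the side. Even so, it showed about 126 mm of travel.
- **Dish:** it had not moved measurably.
- **Bystanders:** the tin and mug stood undisturbed in the last wrist view. I did not check the shaker and jars again at the end; the arm's path stayed clear of them.
- **Grip:** the arm was still, with the fingers stopped on the head at about 47 mm and a 40 N grip command.

The job took about 17 s of the 58 s allowed.

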